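# Zero the cooling-air damper and set it to the third click

## Task

Set the cooling-air damper on the bench by pushing its click lever with your fingertips: first push the lever fully home to its stop at the hose-tail end, then push it back the other way, counting the clicks, and leave it resting in the third click from home. Do not push it past the third click at any time, do not pinch the lever between the fingers, and leave the cup, the wax cake and the bush around it where they stand.

Things in the scene. Friction and masses are not known exactly. Their poses are not given: they have to be found in the camera images.
- damper: grey box with aluminium deck bolted to the bench, 120 (x) x 200 (y) x 50 mm high; feet reach 84 mm to either side in x. Origin: centre of the underside, on the bench; z up; yaw within 0.6 rad of 0. The lever slides along its y. A ribbed brass hose tail sticks 42 mm out of the -y (home) end. Six black bars 20 mm apart along both deck edges mark the notches; the home bars are longer
- home_notch (a point): point on the deck, 50 mm above the bench, under the middle of the lever when it is fully home: 50 mm to the -y side of the damper's centre. Axes as the damper's
- click_lever (a joint): travel of the lever from home along the damper's +y, m: 0 at the home stop, clicks at 0.020, 0.040, 0.060, 0.080, 0.100 (far stop). A sprung ball holds it in each notch: leaving takes about 5 to 8 N, falling to nothing at the ridge midway (10 mm on); 2 to 3 mm past the ridge it jumps by itself into the next notch. Starts in or near click 1, 2 or 3
- lever_mid (a point): centre of the lever's upright black finger paddle, 84 mm above the bench: a plate 92 mm wide (damper x), 14 mm thick (along the travel, damper y), 44 mm high, from 62 to 106 mm above the bench. Nothing else on the damper is higher than 65 mm. Axes as the damper's. Pushing its -y face moves the lever away from home, pushing its +y face moves it home
- steel_cup: dark turned steel cup standing loose on the bench on the far side of the damper, 66 mm across, 38 mm high; origin at the centre of its underside
- wax_cake: round yellow wax cake, 68 mm across, 21 mm high, lying loose on the far side of the damper; origin at the centre of its underside
- pipe_bush: dark round pipe bush, 62 mm across, 23 mm high, lying loose on the robot's side of the damper; origin at the centre of its underside

How it is judged (in metres and radians):
On the way, in this order (a step that is already met when the one before it is completed fails the run):
1. the lever is pushed fully home to its stop (value of joint click_lever below 0.004 m), for 0.2 s.
2. the lever has reached the third click (value of joint click_lever between 0.055 and 0.065 m), for 0.2 s.
At the end, for the whole second after the job is handed in: The lever rests in the third notch from home (60 mm of travel, within 4 mm), and the cup, the wax cake and the bush are within 15 mm of where they stood (value of joint click_lever between 0.056 and 0.064 m and velocity of joint click_lever between -0.01 and 0.01 m/s and distance of each of steel_cup, wax_cake, pipe_bush from where it was at the start of the episode below 0.015 m); the robot touches nothing.
It fails at once if the lever is pushed past the third click (more than 9 mm beyond its notch, on towards the fourth) (value of joint click_lever above 0.069 m).
It fails at once if the lever is pinched: the fingers press on both faces of the paddle at once (contact force between the fingers and click_lever_c2 above 1 N and contact force between the fingers and click_lever_c3 above 1 N).
It fails at once if the lever is pushed with something other than the fingers (contact force between the arm and click_lever above 2 N).
It fails at once if the cup, the wax cake or the bush is lifted or shoved away (distance of any of steel_cup, wax_cake, pipe_bush from where it was at the start of the episode above 0.03 m).
It also fails if it takes over 64 s, if anything falls off the work surface, if the arm or the gripper's body presses on something with over 40 N, if the wrist force passes 120 N, or if a joint passes its speed limit or range.

## Robot

A 6-joint arm with a two-finger parallel gripper is mounted at the origin on a cart in front of the work surface, level with it; the furniture and walls round the work are solid. World frame = base frame: x ahead of the robot, y to its left, z up, the work surface at z = 0. Lengths are in mm, angles in rad, forces in N, time in s.
With the tool pointing down it reaches from about 350 to 975 mm from the base axis. Payload 7.1 kg.
Tool frame: the origin (TCP) lies at the very end of the fingers, on their centre line; the grasp point (between the pads) lies 19 mm behind it; z points along the fingers, x is the direction in which the jaws open and shut, and the axes are right-handed (so a half turn about z gives the same grasp; the last joint's range is limited). The gripper opens to 88 mm and grips with 3 to 60 N. Pads are 20 mm wide; open, the fingers measure 115 mm over their backs; the gripper's body (75 mm by 178 mm) begins 61 mm behind the grasp point.
Start: joints at [-1.199, 0.423, 1.63, -0, 1.089, -0.019], TCP at [238.096, -577.854, 222.675] pointing down, gripper open.
Joint ranges: [-3, 3], [-0.9, 2.11], [0.09, 2.58], [-1.31, 4.45], [0.11, 2.69], [-2.54, 2.54]. Speed limits (rad/s): [2.39, 2.39, 3.01, 3.14, 3.14, 3.14].

## Interface

Orientations are given as a rotation vector (axis times angle).
In Python, from workcell import * gives the robot as it stands.
- The arm moves only by the tool arm_command, never from a script. Its argument "increments" is a list of rows, each a list of 2 entries, a list of its own where there are three numbers: the shift along the tool's x, y, z in cm, then the turn about the tool's z in degrees. In form: [[[dx, dy, dz], turn], ...]. A call has 1 to 20 rows; each row shifts and turns the pose as measured when the row begins, along the tool's axes as they then stand; what a row does not reach is not made up. A row lasts 1/10 s, in which the tool goes at most 50 mm and 8.59 degrees, less where a joint would pass 70% of its speed; a pose out of reach is approached as far as the arm can. A call is refused whole if a number of a shift passes 5 or a number of a turn 8.59, either way. A call with a gripper value outside its range is refused whole. "gripper" is the opening, from 0 (shut) to 1 (fully open), set as the call begins (left out, the last holds). The fingers move at their own pace and stop on an object; the grip force is fixed at half the most. Time passes only in rows, so rows that do not move let the fingers close. It gives the time, the measured TCP pose, the force and the opening at its end, in the units of the state.
- get_obs(): the state, without advancing time (a new reading comes with each control period).
- get_image(name): name is "side" or "top" or "wrist"; returns the picture (420x560x3 uint8, red, green, blue); there is no depth.
- camera_params(name): a dict with "K" (3x3 intrinsics, pixels), "k1" (the pictures are not rectified: a ray, as slopes to the right and down, at radius r is drawn at 1 + k1 r^2 times it, then the intrinsics apply), "rvec" (rotation vector, rad) and "tvec" (3), from world to camera coordinates, as OpenCV has them; the wrist camera has in their place "T_tool_cam" (4x4, takes a point from camera to tool coordinates, whose origin is the TCP and whose axes are the tool frame's). Camera axes: x right, y down, z forward; pixel columns grow to the right and rows downward; lengths in mm; the calibration is good to about 2 mm. A picture is of the moment at which its call begins: read the wrist's pose just before it. camera_params takes no time and is no camera call.
- close_job(): hands the job in, once; it reports no verdict.
The state is a dict: "t": time; "qpos": joint angles; "qvel": joint speeds; "joint_torque": joint torques, N m; "ee_pos": TCP position; "orientation": TCP orientation; "ft_force": force on the tool from outside, world axes, zero at the start; "moment": the same for the moment, N m; "width": finger opening in mm.
Only numpy, scipy, OpenCV 4.12 (cv2) and the standard library are available. Lean on these libraries where they do the work, as an engineer would, in place of code of your own. Each camera call takes 0.05 s, during which the arm holds its last target.

## Working session

There is one attempt and no reset: what is moved stays moved. The work goes in short steps, Python scripts to look and compute and a tool call to move; the robot and the scene stay as the last step left them, time stands still between calls to the robot, and variables do not carry over. Pictures are saved under pics/ and viewed, and the job is handed in when it is done.

Besides the shell and the picture viewer there is one more tool, called by a JSON object that holds its "name" and its "arguments", one argument or row to a line. arm_command: Moves the arm, as the interface text tells. Its arguments: {"type":"object","properties":{"increments":{"type":"array","items":{"type":"array"}},"gripper":{"type":"number"}},"required":["increments"]}

```bash
mkdir -p pics; python3 - <<'E'
from workcell import *
import cv2
o=get_obs(); print(o)
for n in ["side","top","wrist"]:
    im=get_image(n); cv2.imwrite(f"pics/{n}0.png",im[:,:,::-1]); print(n,camera_params(n))
E
```

```text
{'t': 0.0, 'qpos': array([-1.19901650e+00,  4.23830702e-01,  1.63068343e+00, -2.08516798e-05,
        1.08858814e+00, -1.89794970e-02]), 'qvel': array([ 4.03918386e-04,  4.40580477e-04,  6.08517271e-05, -2.54176724e-04,
        7.13192968e-04, -9.63041654e-04]), 'joint_torque': array([ 1.23068297e-03, -5.44621754e+01, -2.73665392e+01,  6.46385341e-02,
        2.27975263e-02, -1.11299771e-04]), 'ee_pos': array([ 237.88671569, -577.36147416,  221.91060666]), 'orientation': array([-2.60974777e+00,  1.74742298e+00,  1.96104833e-03]), 'ft_force': array([ 0.19724326, -0.8947746 , -0.58526102]), 'moment': array([-0.06253547, -0.02596322, -0.05822153]), 'width': 87.5051182588459}
side {'K': array([[511.78165171,   0.        , 288.43886059],
       [  0.        , 511.78165171, 215.13438971],
       [  0.        ,   0.        ,   1.        ]]), 'k1': -0.13381755206136306, 'rvec': array([ 0.51377917, -2.37206534,  1.55153502]), 'tvec': array([428.1849205 , 223.69402569, 598.79585257])}
top {'K': array([[499.28291565,   0.        , 285.11510091],
       [  0.        , 499.28291565, 212.65101755],
       [  0.        ,   0.        ,   1.        ]]), 'k1': -0.07747169598763581, 'rvec': array([ 2.18415252, -2.17437806,  0.136858  ]), 'tvec': array([-182.9073029 ,  549.99323889,  907.60189667])}
wrist {'K': array([[323.93203371,   0.        , 282.13974331],
       [  0.        , 323.93203371, 211.42499141],
       [  0.        ,   0.        ,   1.        ]]), 'k1': 0.004718933242314736, 'T_tool_cam': array([[ 9.99998859e-01,  1.47929230e-04,  1.50332346e-03,
         1.13541429e+00],
       [-5.25371245e-04,  9.67123555e-01,  2.54306417e-01,
        -6.89157544e+01],
       [-1.41628018e-03, -2.54306916e-01,  9.67122529e-01,
        -1.61502231e+02],
       [ 0.00000000e+00,  0.00000000e+00,  0.00000000e+00,
         1.00000000e+00]])}
```

View pics/top0.png

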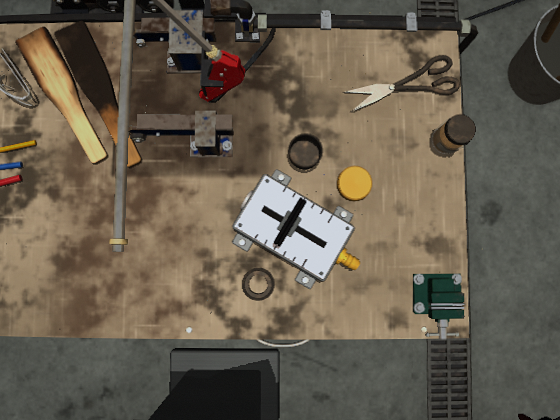

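View pics/side0.png

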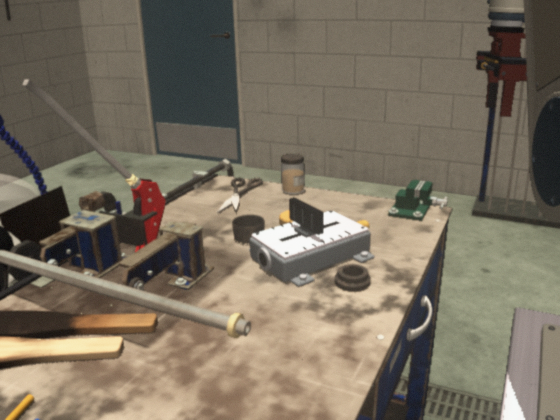

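```bash
python3 - <<'E'
import cv2
im=cv2.imread("pics/top0.png")[130:310,220:380]
cv2.imwrite("pics/topz.png",cv2.resize(im,None,fx=3.3,fy=3.3,interpolation=cv2.INTER_CUBIC)[:600])
E
```

```text
(no output)
```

View pics/topz.png

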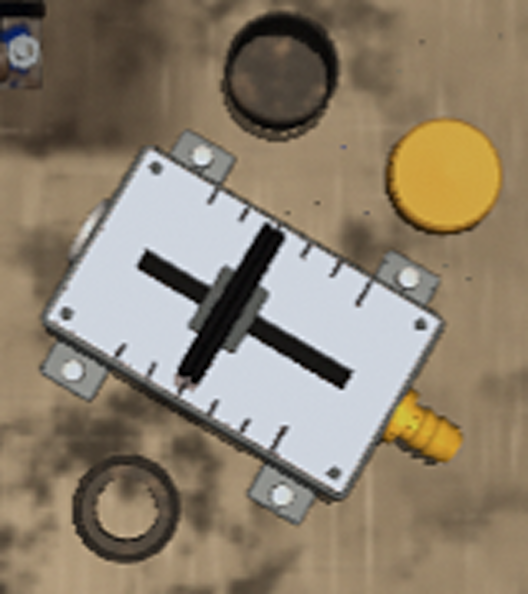

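```bash
cat > h.py <<'E'
from workcell import *
import numpy as np, cv2
from scipy.optimize import least_squares
from scipy.spatial.transform import Rotation as R
def proj(n,P):
    c=camera_params(n); P=np.atleast_2d(P).astype(float)
    q=P@R.from_rotvec(c['rvec']).as_matrix().T+c['tvec']
    s=q[:,:2]/q[:,2:]; s=s*(1+c['k1']*(s**2).sum(1,keepdims=True))
    return s@c['K'][:2,:2].T+c['K'][:2,2]
def ground(n,uv,z):
    return least_squares(lambda p: proj(n,[[p[0],p[1],z]])[0]-uv,[550,-250]).x
E
python3 - <<'E'
from h import *
z=lambda a:np.array(a)/3.3+[220,130]
c=z([(152,147),(442,322),(340,500),(44,324)])
# damper pts: up-left = far(+x),+y
L=np.array([(60,100),(60,-100),(-60,-100),(-60,100)])
hb=z([(336,269),(307,250),(244,213),(212,195),(245,425),(213,408),(151,369),(120,350)])
w=lambda p,L,zz: np.c_[(L@np.array([[np.cos(p[2]),np.sin(p[2])],[-np.sin(p[2]),np.cos(p[2])]]))+p[:2],np.full(len(L),zz)]
f=lambda p:(proj("top",w(p,L,50))-c).ravel()
r=least_squares(f,[550,-250,-.5]);print(r.x,r.fun)
p=r.x
# bar y positions
for uv in hb:
    g=ground("top",uv,50)-p[:2]; print("bar",np.array([[np.cos(p[2]),np.sin(p[2])],[-np.sin(p[2]),np.cos(p[2])]])@g)
for uv,zz in [((275,228),106),((188,381),106)]:
    g=ground("top",z(uv),zz)-p[:2]; print("paddle",np.array([[np.cos(p[2]),np.sin(p[2])],[-np.sin(p[2]),np.cos(p[2])]])@g)
for n,uv,zz in [("cup",(281,70),38),("wax",(444,176),21),("bush",(126,508),23)]:
    g=ground("top",z(uv),zz); print(n,g,np.array([[np.cos(p[2]),np.sin(p[2])],[-np.sin(p[2]),np.cos(p[2])]])@(g-p[:2]))
print(proj("top",w(p,np.array([(0,-50)]),50)))
im=cv2.imread("pics/side0.png")
for q in proj("side",w(p,np.array([(60,100),(60,-100),(-60,-100),(-60,100),(0,-50)]),50)): cv2.circle(im,tuple(int(v) for v in q.round()),2,(0,0,255),-1)
for q in proj("side",w(p,np.array([(46,3),(46,17),(-46,17),(-46,3)]),106)): cv2.circle(im,tuple(int(v) for v in q.round()),1,(0,255,0),-1)
cv2.imwrite("pics/s1.png",cv2.resize(im[180:310,220:400],None,fx=4,fy=4))
E
```

```text
[ 521.19295352 -196.5240386    -0.53488926] [-1.79853833 -2.25472271  3.36398859  0.02786191  1.39850822  2.5350243
 -2.92848818 -0.49743232]
bar [ 51.94652989 -28.66650064]
bar [52.7926005  -9.32665192]
bar [52.56666053 31.53725574]
bar [52.07032927 52.10701589]
bar [-48.75156819 -29.3527377 ]
bar [-49.77427743  -9.36061934]
bar [-48.89811227  31.15546485]
bar [-48.70370311  51.3159982 ]
paddle [46.22931977 11.45617541]
paddle [-46.04727984   9.41763767]
cup [ 667.06314182 -217.78849113] [136.33524673  56.06236952]
wax [ 609.0804258  -313.71143443] [135.34757628 -56.01898893]
bush [ 417.47823663 -130.74855921] [-122.75714489    3.72015663]
[[317.51357587 241.65377965]]
```

View pics/s1.png

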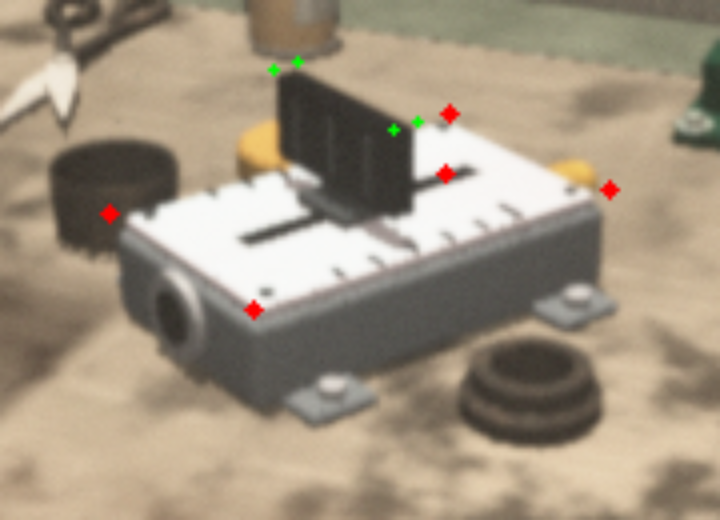

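View pics/wrist0.png

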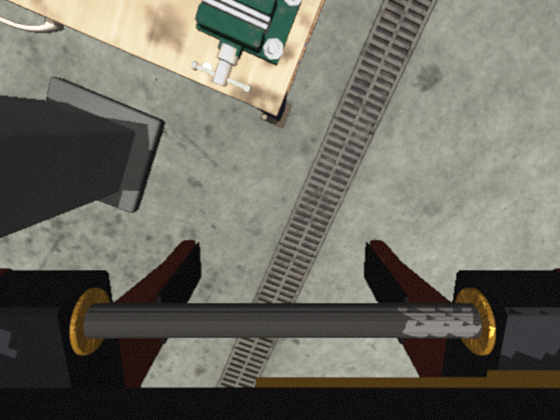

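{"name": "arm_command", "arguments": {
  "increments": [
    [[-1.8,-3,0],0],
    [[-1.8,-3,0],0],
    [[-1.8,-3,0],0],
    [[-1.8,-3,0],0],
    [[-1.8,-3,0],0],
    [[-1.8,-3,0],0],
    [[-1.8,-3,0],0],
    [[-1.8,-3,0],0],
    [[-1.8,-3,0],0],
    [[-1.8,-3,0],0],
    [[0,0,0],0]
  ],
  "gripper": 0
}}

```text
t: 1.25
ee_pos: [452.6, -286.6, 219.7]
orientation: [-2.606, 1.753, 0.006]
ft_force: [0.4, 0.1, -1.0]
width: 3.2
```

{"name": "arm_command", "arguments": {
  "increments": [
    [[-1.6,-2.6,0],0],
    [[-1.6,-2.6,0],0],
    [[-1.6,-2.6,0],0],
    [[-1.6,-2.6,0],0],
    [[0,0,0],-7.4],
    [[0,0,0],-7.4],
    [[0,0,0],-7.4],
    [[0,0,0],-7.4],
    [[0,0,0],-7.4],
    [[0,0,0],0],
    [[0,0,0],0]
  ]
}}

```text
t: 2.35
ee_pos: [524.0, -189.1, 217.6]
orientation: [-3.037, 0.804, 0.012]
ft_force: [0.2, 0.4, 0.8]
width: 0.4
```

```bash
python3 - <<'E'
from h import *
o=get_obs(); print(o['t'],o['ee_pos'],o['orientation'],o['width'],o['ft_force'])
M=R.from_rotvec(o['orientation']).as_matrix(); print(M.round(3), np.degrees(np.arctan2(M[1,0],M[0,0])))
np.savez("w1.npz",p=o['ee_pos'],r=o['orientation'])
cv2.imwrite("pics/w1.png",get_image("wrist")[:,:,::-1])
E
```

```text
2.35 [ 524.03311527 -189.12778601  217.5805224 ] [-3.03656726  0.80375164  0.01226036] 0.3629756720609184 [0.2190996  0.42645875 0.81129023]
[[ 0.869 -0.495 -0.007]
 [-0.495 -0.869  0.002]
 [-0.008  0.002 -1.   ]] -29.6516997518786
```

View pics/w1.png

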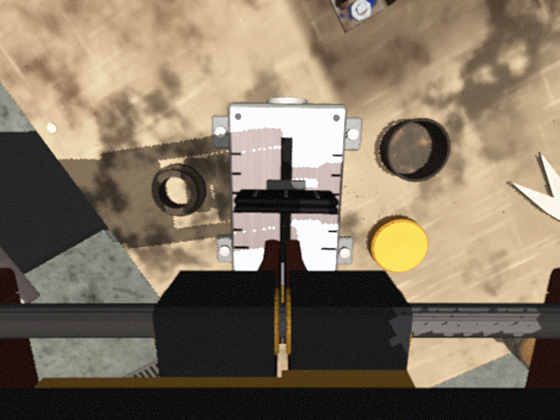

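```bash
python3 - <<'E'
import cv2
im=cv2.imread("pics/w1.png")[90:275,205:365]
cv2.imwrite("pics/w1z.png",cv2.resize(im,None,fx=3.2,fy=3.2,interpolation=cv2.INTER_CUBIC))
E
```

```text
(no output)
```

View pics/w1z.png

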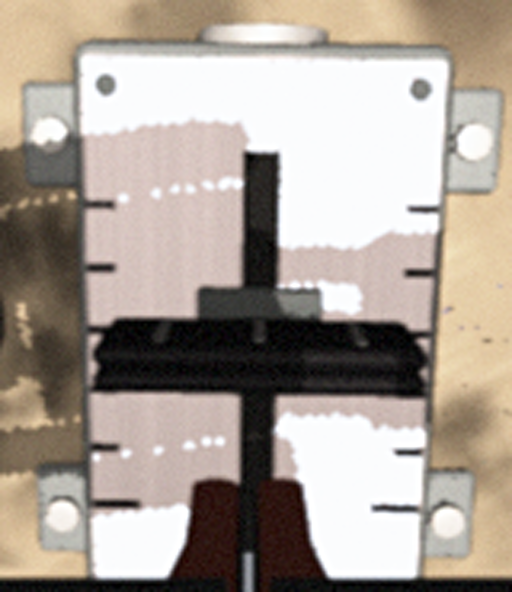

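```bash
cat >> h.py <<'E'
def wground(uv,z,p,r):
    c=camera_params("wrist"); k=c['k1']
    T=np.eye(4);T[:3,:3]=R.from_rotvec(r).as_matrix();T[:3,3]=p
    T=T@c['T_tool_cam']
    d=(np.linalg.inv(c['K'])@[uv[0],uv[1],1])[:2]; s=d.copy()
    for _ in range(10): s=d/(1+k*(s@s))
    v=T[:3,:3]@np.r_[s,1]; return (T[:3,3]+v*(z-T[2,3])/v[2])[:2]
def loc(g,P):
    c,s=np.cos(P[2]),np.sin(P[2]); return np.array([[c,s],[-s,c]])@(np.asarray(g)[:2]-P[:2])
E
python3 - <<'E'
from h import *
w=np.load("w1.npz"); z=lambda a:np.array(a)/3.2+[205,90]
px=[(85,204),(86,267),(87,327),(93,446),(96,504),(438,209),(434,272),(432,333),(423,452),(419,508)]
ys=np.array([50,30,10,-30,-50]*2)
g=np.array([wground(z(u),50,w['p'],w['r']) for u in px])
xs=np.array([-1]*5+[1]*5)
def f(q): 
    l=np.array([loc(a,q) for a in g]); return np.r_[l[:,1]-ys, l[:,0]-xs*q[3]]
r=least_squares(f,[521,-196,-.53,57]);P=r.x;print(P,r.fun.round(1))
np.save("P.npy",P[:3])
for u,zz in [((259,320),62),((259,320),106),((259,345),106),((259,360),106),((259,390),106)]:
    print(u,zz,loc(wground(z(u),zz,w['p'],w['r']),P))
print("tcp",loc(w['p'],P), loc([524.03,-189.13],P))
M=R.from_rotvec(w['r']).as_matrix();print(np.degrees(P[2]))
# compare w/ top
zt=lambda a:np.array(a)/3.3+[220,130]
for uv in [(336,269),(307,250),(244,213),(212,195),(245,425),(213,408),(151,369),(120,350)]: print(loc(ground("top",zt(uv),50),P).round(1),end=' ')
E
```

```text
[ 522.54824454 -199.33808628   -0.529541     55.25235406] [-0.1  0.1  0.6  0.2 -0.4 -0.2  0.   0.2 -0.3 -0.2 -0.2 -0.4 -0.6  0.3
  0.8  0.1 -0.   0.5 -0.1 -0.4]
(259, 320) 62 [-0.31637685 16.04354832]
(259, 320) 106 [-0.62349684 24.65025468]
(259, 345) 106 [-0.51705462 17.8030458 ]
(259, 360) 106 [-0.45254744 13.65287493]
(259, 390) 106 [-0.32206482  5.25680661]
tcp [-3.87610174  9.56195106] [-3.87767197  9.55846666]
-30.3404644787446
[ 49.2 -27.2] [50.2 -7.9] [50.1 33. ] [49.8 53.6] [-51.5 -27.3] [-52.4  -7.4] [-51.3  33.2] [-51.   53.3]
```

{"name": "arm_command", "arguments": {
  "increments": [
    [[0.4,-2,0],-0.7],
    [[0,-2,0],0],
    [[0,0,3],0],
    [[0,0,3],0],
    [[0,0,3],0],
    [[0,0,2.5],0],
    [[0,0,2],0],
    [[0,0,0],0]
  ]
}}

```text
t: 3.2
ee_pos: [548.7, -157.2, 79.6]
orientation: [3.033, -0.818, -0.004]
ft_force: [-0.7, -1.1, -0.1]
width: 0.5
```

```bash
cat > st.py <<'E'
from h import *
P=np.load("P.npy"); o=get_obs(); M=R.from_rotvec(o['orientation']).as_matrix()
c,s=np.cos(P[2]),np.sin(P[2])
print("t",o['t'],"loc",loc(o['ee_pos'],P).round(2),"z",o['ee_pos'][2].round(1),"yaw",np.degrees(np.arctan2(M[1,0],M[0,0])).round(2),"Floc",(np.array([[c,s],[-s,c]])@o['ft_force'][:2]).round(2),o['ft_force'][2].round(2))
E
python3 st.py
```

```text
t 3.2 loc [ 1.34 49.57] z 79.6 yaw -30.19 Floc [-0.09 -1.29] -0.11
```

{"name": "arm_command", "arguments": {
  "increments": [
    [[0,0.8,0],0],
    [[0,0.8,0],0],
    [[0,0.5,0],0],
    [[0,0.5,0],0],
    [[0,0.5,0],0],
    [[0,0.5,0],0],
    [[0,0.5,0],0],
    [[0,0.5,0],0],
    [[0,0.5,0],0],
    [[0,0.5,0],0]
  ]
}}

```text
t: 4.2
ee_pos: [521.9, -207.5, 84.8]
orientation: [-3.024, 0.83, -0.01]
ft_force: [0.5, 0.0, -0.3]
width: 0.3
```

```bash
python3 st.py
```

```text
t 4.2 loc [ 3.59 -7.41] z 84.8 yaw -30.7 Floc [0.38 0.27] -0.29
```

{"name": "arm_command", "arguments": {
  "increments": [
    [[-0.05,0.5,0.1],0],
    [[-0.05,0.5,0.1],0],
    [[-0.05,0.5,0.1],0],
    [[-0.05,0.4,0.1],0],
    [[0,0.3,0.1],0]
  ]
}}

```text
t: 4.7
ee_pos: [510.6, -227.4, 82.9]
orientation: [-3.021, 0.833, -0.021]
ft_force: [4.8, 11.3, 8.6]
width: 0.6
```

```bash
python3 st.py
```

```text
t 4.7 loc [  3.92 -30.26] z 82.9 yaw -30.83 Floc [-1.53 12.2 ] 8.61
```

{"name": "arm_command", "arguments": {
  "increments": [
    [[0,0.2,0],0],
    [[0,0.2,0],0],
    [[0,0.2,0],0],
    [[0,0.2,0],0]
  ]
}}

```text
t: 5.1
ee_pos: [510.8, -227.3, 83.2]
orientation: [-3.006, 0.839, -0.028]
ft_force: [7.9, 12.7, 1.0]
width: 0.3
```

```bash
python3 st.py; python3 - <<'E'
from h import *
cv2.imwrite("pics/w2.png",get_image("wrist")[:,:,::-1])
im=get_image("top")[130:310,220:400]
cv2.imwrite("pics/t2.png",cv2.resize(im[:,:,::-1],None,fx=3.3,fy=3.3,interpolation=cv2.INTER_CUBIC))
E
```

```text
t 5.1 loc [  3.99 -30.08] z 83.2 yaw -31.21 Floc [ 0.43 14.98] 0.96
```

View pics/w2.png

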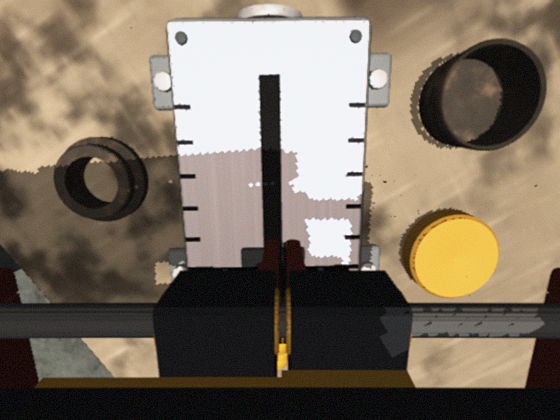

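View pics/t2.png

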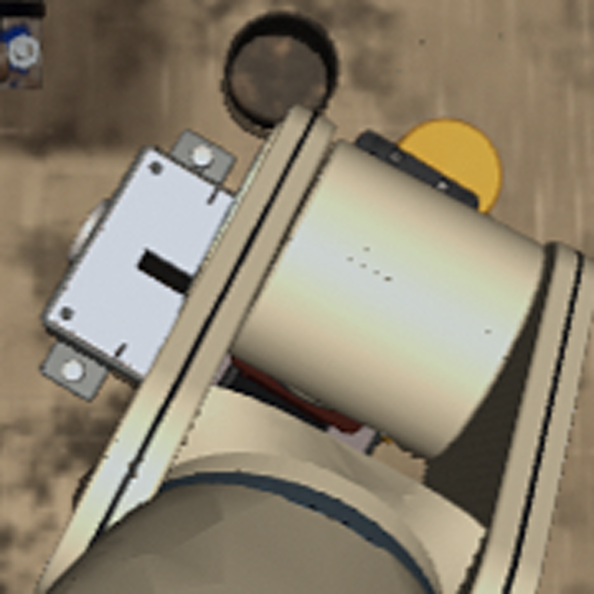

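{"name": "arm_command", "arguments": {
  "increments": [
    [[0,-1,0],0],
    [[-0.3,-1,0],0.5],
    [[0,-1,-2],0.4],
    [[0,-1,-3],0],
    [[0,0,-3],0],
    [[0,0,-3],0],
    [[0,0,-3],0],
    [[0,0,0],0],
    [[0,0,0],0]
  ]
}}

```text
t: 6.1
ee_pos: [524.6, -190.5, 226.9]
orientation: [-3.001, 0.867, -0.018]
ft_force: [-0.3, 0.0, -0.3]
width: 0.8
```

```bash
python3 st.py; python3 - <<'E'
from h import *
o=get_obs();np.savez("w3.npz",p=o['ee_pos'],r=o['orientation'])
cv2.imwrite("pics/w3.png",get_image("wrist")[:,:,::-1])
E
```

```text
t 6.1 loc [-2.68  8.72] z 226.9 yaw -32.24 Floc [-0.29 -0.14] -0.34
```

View pics/w3.png

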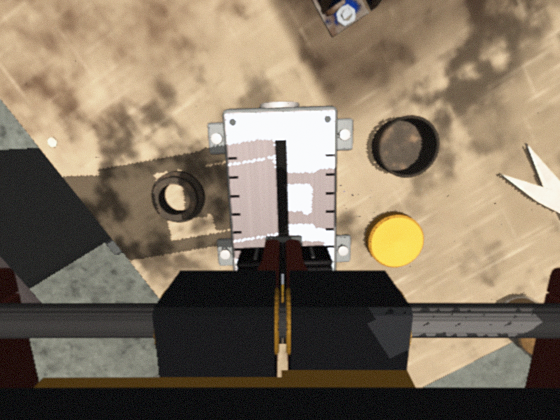

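```bash
python3 - <<'E'
from h import *
im=cv2.imread("pics/w3.png")[140:275,205:365]
cv2.imwrite("pics/w3z.png",cv2.resize(im,None,fx=4,fy=4,interpolation=cv2.INTER_CUBIC))
E
```

```text
(no output)
```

View pics/w3z.png

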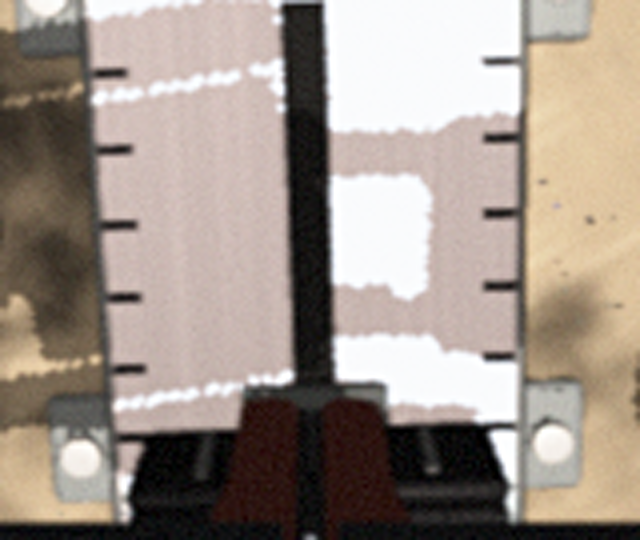

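{"name": "arm_command", "arguments": {
  "increments": [
    [[0.3,3,0],-1.9],
    [[0,3,0],0],
    [[0,3,0],0],
    [[0,0,0],0],
    [[0,0,0],0]
  ]
}}

```text
t: 6.65
ee_pos: [477.1, -269.3, 218.0]
orientation: [-3.014, 0.814, -0.002]
ft_force: [0.2, 0.5, -0.1]
width: 0.3
```

```bash
python3 st.py
```

```text
t 6.65 loc [ -3.88 -83.36] z 218.0 yaw -30.21 Floc [-0.05  0.54] -0.06
```

{"name": "arm_command", "arguments": {
  "increments": [
    [[0.4,0.3,3],0],
    [[0,0,3],0],
    [[0,0,3],0],
    [[0,0,2.5],0],
    [[0,0,1.5],0],
    [[0,0,0],0],
    [[0,0,0],0]
  ]
}}

```text
t: 7.35
ee_pos: [481.9, -265.3, 80.0]
orientation: [-3.013, 0.808, 0.004]
ft_force: [0.4, -0.1, 0.3]
width: 0.8
```

```bash
python3 st.py
```

```text
t 7.35 loc [ -1.78 -77.46] z 80.0 yaw -30.0 Floc [0.39 0.1 ] 0.27
```

{"name": "arm_command", "arguments": {
  "increments": [
    [[0,-0.4,0],0],
    [[0,-0.4,0],0],
    [[0,-0.4,0],0],
    [[0,-0.4,0],0],
    [[0,-0.4,0],0]
  ]
}}

```text
t: 7.85
ee_pos: [492.1, -249.2, 82.5]
orientation: [-3.02, 0.805, 0.001]
ft_force: [-1.6, -4.1, -4.8]
width: 0.6
```

```bash
python3 st.py
```

```text
t 7.85 loc [ -1.05 -58.38] z 82.5 yaw -29.84 Floc [ 0.66 -4.39] -4.84
```

{"name": "arm_command", "arguments": {
  "increments": [
    [[0,-0.3,0.03],0],
    [[0,-0.3,0.03],0],
    [[0,0,0],0]
  ]
}}

```text
t: 8.15
ee_pos: [496.1, -243.6, 83.3]
orientation: [-3.021, 0.805, -0.002]
ft_force: [0.5, 0.1, 0.1]
width: 0.0
```

```bash
python3 st.py
```

```text
t 8.15 loc [ -0.5  -51.54] z 83.3 yaw -29.83 Floc [0.4  0.34] 0.05
```

{"name": "arm_command", "arguments": {
  "increments": [
    [[0,-0.3,0.03],0],
    [[0,-0.3,0.03],0],
    [[0,0,0],0]
  ]
}}

```text
t: 8.45
ee_pos: [499.4, -238.9, 83.6]
orientation: [-3.023, 0.804, -0.003]
ft_force: [-2.0, -2.9, -2.3]
width: 0.6
```

```bash
python3 st.py
```

```text
t 8.45 loc [-2.000e-02 -4.581e+01] z 83.6 yaw -29.77 Floc [-0.3  -3.51] -2.29
```

{"name": "arm_command", "arguments": {
  "increments": [
    [[0,-0.3,0.02],0],
    [[0,-0.3,0.02],0],
    [[0,0,0],0]
  ]
}}

```text
t: 8.75
ee_pos: [501.5, -235.4, 83.7]
orientation: [-3.027, 0.803, -0.002]
ft_force: [0.1, -1.0, -0.7]
width: 0.4
```

```bash
python3 st.py
```

```text
t 8.75 loc [ 3.000e-02 -4.177e+01] z 83.7 yaw -29.7 Floc [ 0.58 -0.85] -0.74
```

{"name": "arm_command", "arguments": {
  "increments": [
    [[0,-0.3,0.02],0],
    [[0,-0.3,0.02],0],
    [[0,0,0],0]
  ]
}}

```text
t: 9.05
ee_pos: [504.5, -230.5, 83.7]
orientation: [-3.028, 0.803, -0.002]
ft_force: [1.3, 0.2, -0.0]
width: 0.5
```

```bash
python3 st.py
```

```text
t 9.05 loc [  0.19 -36.01] z 83.7 yaw -29.71 Floc [1.02 0.79] -0.02
```

```bash
python3 - <<'E'
from h import *
cv2.imwrite("pics/w4.png",get_image("wrist")[:,:,::-1])
E
```

```text
(no output)
```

View pics/w4.png

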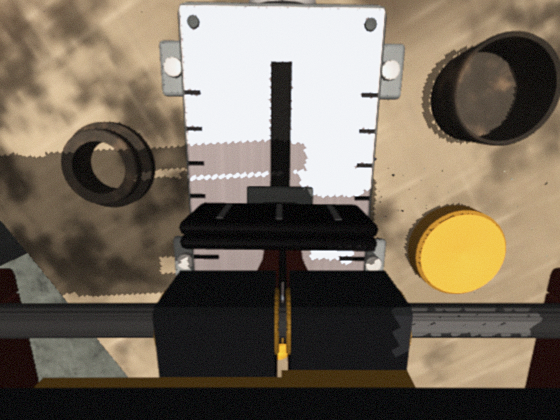

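```bash
python3 - <<'E'
from h import *
P=np.load("P.npy"); 
o=get_obs(); p,r=o['ee_pos'],o['orientation']
for u in [(362,94),(194,92),(194,128),(195,162),(196,196),(205,257),(350,258)]: print(u,loc(wground(u,50,p,r),P).round(1))
print('edge')
for v in (204,): print(loc(wground((280,v),62,p,r),P),loc(wground((280,v),64,p,r),P))
for v in (233,240,248): print(v,loc(wground((280,v),106,p,r),P))
im=cv2.imread("pics/w4.png")[150:270,160:400]
cv2.imwrite("pics/w4z.png",cv2.resize(im,None,fx=3.3,fy=3.3,interpolation=cv2.INTER_CUBIC))
E
python3 st.py
```

```text
(362, 94) [45.8 50.6]
(194, 92) [-50.   50.6]
(194, 128) [-51.1  30.7]
(195, 162) [-51.6  11. ]
(196, 196) [-52.2  -9.8]
(205, 257) [-48.5 -50. ]
(350, 258) [ 45.3 -49.6]
edge
[ -0.31652596 -11.53695145] [ -0.30726366 -11.07792634]
233 [  0.02026924 -14.91305934]
240 [  0.05331337 -18.25913208]
248 [  0.09153782 -22.1292328 ]
t 9.1 loc [  0.21 -36.06] z 83.7 yaw -29.71 Floc [ 0.26 -0.01] -0.59
```

View pics/w4z.png

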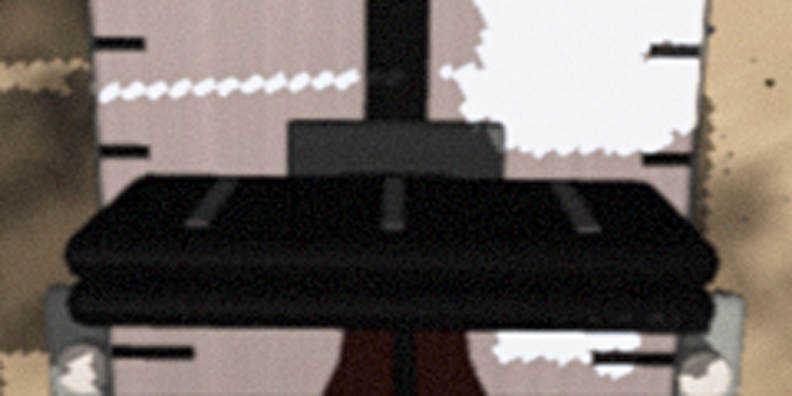

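{"name": "arm_command", "arguments": {
  "increments": [
    [[0,-0.3,0.02],0],
    [[0,-0.3,0.02],0],
    [[0,0,0],0]
  ]
}}

```text
t: 9.4
ee_pos: [508.3, -224.4, 83.3]
orientation: [-3.027, 0.803, -0.004]
ft_force: [0.1, 0.2, -0.4]
width: 0.6
```

```bash
python3 st.py
```

```text
t 9.4 loc [  0.32 -28.84] z 83.3 yaw -29.72 Floc [-0.02  0.25] -0.39
```

{"name": "arm_command", "arguments": {
  "increments": [
    [[0,-0.3,0.02],0],
    [[0,-0.3,0.02],0],
    [[0,0,0],0]
  ]
}}

```text
t: 9.7
ee_pos: [510.5, -220.5, 83.3]
orientation: [-3.031, 0.801, -0.002]
ft_force: [-1.2, -2.6, -0.6]
width: 0.6
```

```bash
python3 st.py
```

```text
t 9.7 loc [  0.32 -24.31] z 83.3 yaw -29.63 Floc [ 0.32 -2.84] -0.58
```

{"name": "arm_command", "arguments": {
  "increments": [
    [[0,-0.25,0.02],0],
    [[0,-0.25,0.02],0],
    [[0,0,0],0]
  ]
}}

```text
t: 10.0
ee_pos: [512.1, -217.8, 83.3]
orientation: [-3.034, 0.801, -0.001]
ft_force: [-0.1, 0.1, 0.6]
width: 0.7
```

```bash
python3 st.py
```

```text
t 10.0 loc [  0.31 -21.17] z 83.3 yaw -29.59 Floc [-0.15  0.04] 0.63
```

{"name": "arm_command", "arguments": {
  "increments": [
    [[0,-0.15,0.0],0],
    [[0,0,0],0]
  ]
}}

```text
t: 10.2
ee_pos: [512.7, -216.8, 83.3]
orientation: [-3.034, 0.801, -0.001]
ft_force: [-0.2, -0.2, -0.1]
width: 0.1
```

```bash
python3 st.py; python3 - <<'E'
from h import *
im=get_image("wrist")[:,:,::-1]
cv2.imwrite("pics/w5.png",im)
E
```

```text
t 10.2 loc [  0.35 -20.02] z 83.3 yaw -29.59 Floc [-0.03 -0.26] -0.11
```

View pics/w5.png

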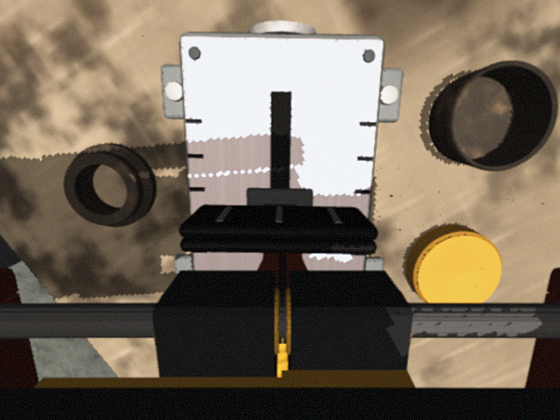

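{"name": "arm_command", "arguments": {
  "increments": [
    [[0,-0.2,0.0],0],
    [[0,0,0],0]
  ]
}}

```text
t: 10.45
ee_pos: [513.9, -214.9, 83.3]
orientation: [-3.034, 0.802, -0.001]
ft_force: [-0.2, 0.0, -0.7]
width: 0.5
```

```bash
python3 st.py
```

```text
t 10.45 loc [  0.36 -17.82] z 83.3 yaw -29.6 Floc [-0.14 -0.06] -0.7
```

{"name": "arm_command", "arguments": {
  "increments": [
    [[0,-0.2,0.0],0],
    [[0,0,0],0],
    [[0,0,0],0]
  ]
}}

```text
t: 10.75
ee_pos: [515.3, -212.3, 83.1]
orientation: [-3.033, 0.801, -0.001]
ft_force: [-0.9, -0.0, 0.0]
width: 0.5
```

```bash
python3 st.py; python3 - <<'E'
from h import *
P=np.load("P.npy");o=get_obs()
im=get_image("wrist")[:,:,::-1]
cv2.imwrite("pics/w6.png",im)
for v in (200,204,208,212): print(v,loc(wground((280,v),62,o['ee_pos'],o['orientation']),P))
E
```

```text
t 10.75 loc [  0.26 -14.84] z 83.1 yaw -29.59 Floc [-0.74 -0.45] 0.03
200 [-0.33495117 12.10388557]
204 [-0.30648921  9.72956515]
208 [-0.27784358  7.34007279]
212 [-0.24901264  4.93527302]
```

View pics/w6.png

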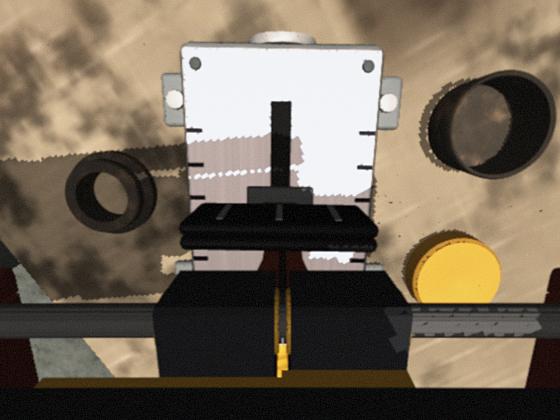

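{"name": "arm_command", "arguments": {
  "increments": [
    [[0,-0.15,0.0],0],
    [[0,0,0],0],
    [[0,0,0],0]
  ]
}}

```text
t: 11.1
ee_pos: [516.2, -210.6, 83.1]
orientation: [-3.033, 0.801, -0.001]
ft_force: [-0.1, 0.5, -0.2]
width: 0.3
```

```bash
python3 st.py; python3 - <<'E'
from h import *
P=np.load("P.npy");o=get_obs()
im=get_image("wrist")[:,:,::-1]
cv2.imwrite("pics/w7.png",im)
for v in (190,195,200,204,208): print(v,loc(wground((280,v),62,o['ee_pos'],o['orientation']),P))
E
```

```text
t 11.1 loc [  0.2  -12.95] z 83.1 yaw -29.59 Floc [-0.34  0.32] -0.16
190 [-0.46913091 19.88137223]
195 [-0.43397951 16.95867651]
200 [-0.39854621 14.01277259]
204 [-0.36999449 11.63916669]
208 [-0.34125873  9.2504093 ]
```

View pics/w7.png

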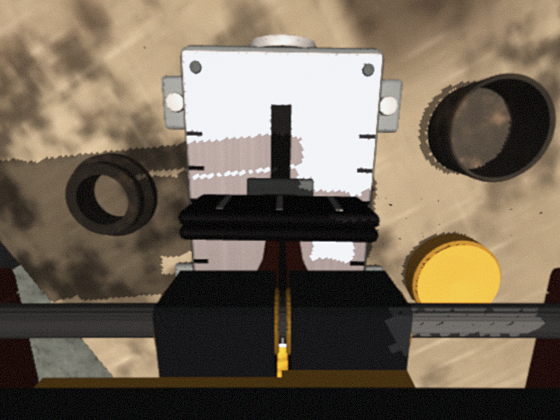

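{"name": "arm_command", "arguments": {
  "increments": [
    [[0,1,0],0],
    [[0,1,0],0],
    [[0,1,0],0],
    [[0,0,-2],0],
    [[0,0,-3],0],
    [[0,0,-3],0],
    [[0,0,-3],0],
    [[0,0,-3],0],
    [[0,0,0],0],
    [[0,0,0],0]
  ]
}}

```text
t: 12.15
ee_pos: [495.1, -245.1, 226.8]
orientation: [-3.031, 0.809, 0.005]
ft_force: [0.4, 0.3, -0.1]
width: 0.6
```

{"name": "arm_command", "arguments": {
  "increments": [
    [[0,-2.5,-1],0],
    [[0,-2.5,0],0],
    [[0,-1,0],0],
    [[0,0,0],0],
    [[0,0,0],0]
  ]
}}

```text
t: 12.65
ee_pos: [522.0, -193.4, 232.1]
orientation: [-3.03, 0.813, 0.017]
ft_force: [0.2, -0.3, -0.2]
width: 0.5
```

```bash
python3 st.py; python3 - <<'E'
from h import *
P=np.load("P.npy");o=get_obs()
im=get_image("wrist")[:,:,::-1]
cv2.imwrite("pics/w8.png",im)
im=get_image("side")[150:320,210:410]
cv2.imwrite("pics/s8.png",cv2.resize(im[:,:,::-1],None,fx=3.4,fy=3.4,interpolation=cv2.INTER_CUBIC))
for v in (190,195,200,204,208): print(v,loc(wground((280,v),62,o['ee_pos'],o['orientation']),P))
E
```

```text
t 12.65 loc [-3.47  4.86] z 232.1 yaw -30.03 Floc [ 0.32 -0.14] -0.2
190 [-6.68849111  8.99485834]
195 [-6.66630824  3.68765632]
200 [-6.64394224 -1.6621506 ]
204 [-6.62591621 -5.97299303]
208 [ -6.60777059 -10.31165706]
```

View pics/w8.png

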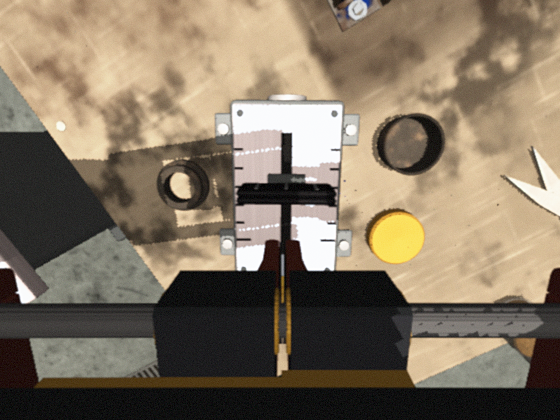

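View pics/s8.png

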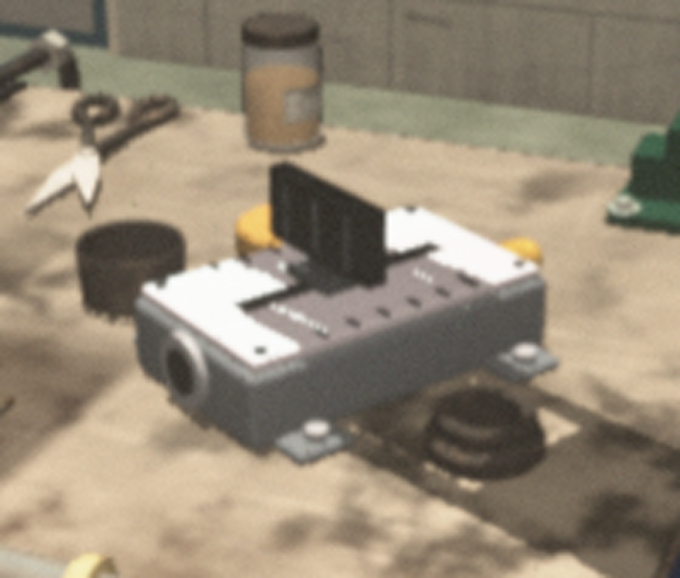

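```bash
python3 - <<'E'
from workcell import *
o=get_obs();print(o['ft_force'],o['qvel'].round(3)); print(close_job())
E
```

```text
[ 0.18280087 -0.06363397  1.03302646] [-0.004 -0.007 -0.006  0.002  0.001  0.005]
the job is handed in; nothing more can be done
None
```

The lever was pushed fully home, then back three clicks, and it now rests in the third notch. I handed the job in at about 12.7 s of the 64 s. No verdict comes back at hand-in.

- **How it was pushed:** I used the closed fingertips throughout. I pressed the +y face until the lever stopped moving under about 15 N, then lifted over the paddle. I pushed the -y face back in small steps, and stopped as soon as the camera showed the jump into the third click.
- **Lever at home:** the wrist picture after backing off showed the paddle's edge just covering the home bar, the same relation it had to the third bar at the start.
- **Lever at the end:** the wrist camera put the paddle centre about 8–10 mm from the damper's centre, against 10 mm for the third notch. That is about 58–60 mm of travel, good to roughly 2 mm.
- **Surroundings:** the cup, wax cake and bush look where they were in the pictures; I did not measure their final positions. The arm is about 120 mm clear above the paddle.
- **Disagreement:** the fixed top camera was off from the wrist view by about 3 mm on the bar positions, and the side camera also looked a few millimetres off. I used the wrist view, which fitted the bars to within 0.6 mm along the travel.

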